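# Find full lift of a camshaft on bench centres with a dial gauge

## Robot

A 6-joint arm with a two-finger parallel gripper is mounted at the origin on the work surface. World frame = base frame: x ahead of the robot, y to its left, z up, the work surface at z = 0. Lengths are in m, angles in rad, forces in N, time in s.
With the tool pointing down it reaches from about 0.35 to 0.975 m from the base axis. Payload 4.9 kg.
Tool frame: the origin (TCP) lies at the very end of the fingers, on their centre line; the grasp point (between the pads) lies 19 mm behind it; z points along the fingers, x is the direction in which the jaws open and shut, and the axes are right-handed (so a half turn about z gives the same grasp; the last joint's range is limited). The gripper opens to 85 mm and grips with 20 to 120 N. Pads are 22 mm wide; open, the fingers measure 114 mm over their backs; the gripper's body (76 mm by 85 mm) begins 54 mm behind the grasp point. The pads swing forward as they close: fully open they stand 13 mm farther back than shut.
Start: joints at [1.107, 0.053, 1.613, -0, 1.476, -0.119], TCP at [0.211, 0.588, 0.231] pointing down, gripper open.
Joint ranges: [-3.01, 3.01], [-1.01, 2.22], [0.06, 2.58], [-1.02, 4.17], [0.09, 2.62], [-3.14, 3.14]. Speed limits (rad/s): [2.57, 2.57, 3.14, 3.14, 3.14, 3.14].

## Interface

Orientations are given as a rotation vector (axis times angle).
In Python, from station import ctrl, get_image, calibration, job gives the robot as it stands.
- The arm moves only by the tool jog_arm, never from a script. Its argument "deltas" is a list of rows, each a list of 3 entries, a list of its own where there are three numbers: the turn, a rotation vector about the tool's x, y, z in degrees, then the shift along the tool's x, y, z in m, then the finger opening in m, from 0 to 0.0854. In form: [[[ax, ay, az], [tx, ty, tz], gripper], ...]. A call has 1 to 12 rows; each row is the pose to reach, as a shift and turn from the pose commanded when the call began, along the tool's axes at that moment; what a row does not reach only later rows make up. A row lasts 1/12 s, in which the tool goes at most 41.7 mm and 7.16 degrees, less where a joint would pass 70% of its speed; a pose out of reach is approached as far as the arm can. A call with a gripper value outside its range is refused whole. The fingers move at their own pace and stop on an object; "squeeze" is the grip in N (left out, the last holds). Time passes only in rows, so rows that repeat a pose let the fingers close. It gives the time, the measured TCP pose, the force and the opening at its end, in the units of the state.
- ctrl.get_obs(): the state, without advancing time (a new reading comes with each control period).
- get_image(name): name is "scene" or "side" or "wrist"; returns the picture (480x640x3 uint8, red, green, blue); there is no depth.
- calibration(name): a dict with "mtx" (3x3 intrinsics, pixels), "k1" (the pictures are not rectified: a ray, as slopes to the right and down, at radius r is drawn at 1 + k1 r^2 times it, then the intrinsics apply), "origin" and "rotation" of the camera in the world; the wrist camera has in their place "tool_from_camera" (4x4, takes a point from camera to tool coordinates, whose origin is the TCP and whose axes are the tool frame's). Camera axes: x right, y up, looking along -z (the intrinsics and any distortion apply to the point x, -y, -z); pixel columns grow to the right and rows downward; lengths in m; the calibration is good to about 2 mm. A picture is of the moment at which its call begins: read the wrist's pose just before it. calibration takes no time and is no camera call.
- job.finish_job(): hands the job in, once; it reports no verdict.
The state is a dict: "t": time; "q": joint angles; "dq": joint speeds; "effort": joint torques, N m; "tool_pos": TCP position; "tool_rot": TCP orientation; "contact_force": force on the tool from outside, world axes, zero at the start; "wrist_torque": the same for the moment, N m; "opening": finger opening in m.
Only numpy, scipy, OpenCV 4.12 (cv2) and the standard library are available. Lean on these libraries where they do the work, as an engineer would, in place of code of your own. Each camera call takes 0.05 s, during which the arm holds its last target.

## Task

Slide the dial gauge by its black knob towards the camshaft until its plunger rests on the round back of the cam with about 2 mm of preload (needle at the green mark). Then turn the camshaft gently by its red crank pin until the cam lobe pushes the plunger in to its highest reading, go back to that peak if you pass it, and leave the shaft standing there. Do not run the plunger to the end of its travel or force the crank, and leave the collar and oil bottle on the plate, the spare camshaft and the spanner alone.

Things in the scene. Friction and masses are not known exactly. Their poses are not given: they have to be found in the camera images.
- fixture: Bench centres: grey plate (x -60..210, y -115..185, 20 mm thick) with two red posts (y 152..182 and -115..-85, x +-30, 118 mm high) holding a camshaft between them. Origin: on the bench below the shaft's axis, in the plane of the gauged cam. x points from shaft to dial gauge (away from the robot), y along the shaft to the crank, z up. The shaft's axis lies along y, 90 mm up.
- crank: Crank clamped on the camshaft. Origin: on the shaft's axis in the plane of the gauged cam, 90 mm up. It turns about its y axis (the shaft's); its z axis points to the crank pin's side: straight up at 0 rad, leaning 0.78 to 0.98 rad to the robot at the start, stops 1.1 rad that way and 1.6 rad towards the gauge. Turning friction 0.14 N m; stays where left. Over 80 N on it does harm.
- plunger_tip (a point): Front of the plunger's brass tip (10 mm ball), pointing in fixture -x at the cam, 90 mm above the bench. The cam (16 mm wide) has a round back of 22 mm radius and a lobe whose rounded nose stands 30 mm from the axis: the tip is that far from the axis there. The lift begins and ends 0.88 rad from the peak; 0.2 rad off it 1.1 mm is lost. The round back faces it at first.
- crank_pin (a point): Middle of the red crank pin, a round bar 12 mm thick, parallel to the shaft (fixture y), 55 mm from its axis, 85 mm along fixture +y from the cam. Its free length is y 59..118 mm; the crank arm is at y 119..131 mm. Pinch or straddle it from above, fingers to its x sides. The crank is clamped at an unknown angle: the lobe's peak meets the plunger with the pin leaning 0.15 to 1.15 rad to the gauge.
- gauge_knob (a point): Middle of the black round knob (24 mm thick, 40 mm high, middle 105 mm above the bench) on the gauge's carriage, 115 mm behind the tip of the free plunger. The carriage slides along fixture x only, stiffly (6 N of friction), up to 55 mm from its rear stop to the shaft (-x), and stays where it is left. The dial (56 mm across, face 101 mm up) is centred 57 mm before the knob.
- plunger (a joint): How far the plunger is pressed into the gauge (m): 0 free, 0.014 the end of its travel. Spring: 2 N at first touch, 4 N at the end.
- needle (a joint): Angle of the red dial needle (rad), 0.4 for each mm of plunger travel, 0 pointing to the camshaft, growing clockwise seen from above; black marks at each mm, that of 2 mm is green.
- collar: steel ring, 30 across and 10 high, lying on the fixture's base plate beside the gauge; leave alone.
- oiler: small clear bottle with a red cap, 28 across and 55 high, standing on the base plate beside the gauge; leave alone.
- spare_camshaft: a second camshaft, 190 long, lying in the black tray; leave alone.
- spanner: 170 long steel spanner on the bench; leave alone.

How it is judged:
On the way:
1. the gauge's plunger rests on the round back of the cam with a preload of 1 to 3.5 mm (value of joint plunger between 0.001 and 0.0035 m and x of plunger_tip in the frame of fixture below 0.0235 m), for 0.3 s.
At the end, for the whole second after the job is handed in: The shaft stands still with the cam lobe's peak against the plunger: the tip is pushed to at least 29 mm from the shaft's axis line (30 mm is the very peak), and the plunger is pressed in by 7.5 to 12.5 mm (x of plunger_tip in the frame of fixture above 0.029 m and value of joint plunger between 0.0075 and 0.0125 m and angular speed of crank below 0.05 rad/s and velocity of joint plunger between -0.003 and 0.003 m/s); the robot touches nothing.
It fails at once if the plunger is run to the end of its travel (pressed in more than 13 mm) (value of joint plunger above 0.013 m).
It fails at once if the crank is squeezed or pushed with more than 80 N (contact force between the fingers and crank above 80 N).
It fails at once if the collar, the oil bottle, the spare camshaft or the spanner is moved by more than 30 mm (distance of any of collar, oiler, spare_camshaft, spanner from where it was at the start of the episode above 0.03 m).
It also fails if it takes over 67 s, if anything falls off the work surface, if the arm or the gripper's body presses on something with over 40 N, if the wrist force passes 120 N, or if a joint passes its speed limit or range.

## Working session

There is one attempt and no reset: what is moved stays moved. The work goes in short steps, Python scripts to look and compute and a tool call to move; the robot and the scene stay as the last step left them, time stands still between calls to the robot, and variables do not carry over. Pictures are saved under pics/ and viewed, and the job is handed in when it is done.

Besides the shell and the picture viewer there is one more tool, called after "Emit:" by a JSON object that holds its "name" and its "arguments". jog_arm: Moves the arm, as the interface text tells. Its arguments: {"type":"object","properties":{"deltas":{"type":"array","items":{"type":"array"}},"squeeze":{"type":"number"}},"required":["deltas"]}

```bash
mkdir -p pics; ls; python3 - <<'E'
from station import ctrl,get_image,calibration
import cv2,numpy as np
np.set_printoptions(precision=4,suppress=True)
o=ctrl.get_obs();print(o)
for n in("scene","side","wrist"):
    cv2.imwrite(f"pics/{n}0.png",get_image(n)[:,:,::-1]);print(n,calibration(n))
E
```

```text
pics
{'t': 0.0, 'q': array([ 1.107 ,  0.0533,  1.6143, -0.    ,  1.476 , -0.119 ]), 'dq': array([-0.0009, -0.0008,  0.0005,  0.0002,  0.0011,  0.0005]), 'effort': array([ -0.0014, -39.3661, -37.019 ,  -0.0001,   0.0069,  -0.    ]), 'tool_pos': array([0.211 , 0.5877, 0.2301]), 'tool_rot': array([ 2.5688,  1.8069, -0.0028]), 'contact_force': array([-0.5811, -0.2454, -0.1968]), 'wrist_torque': array([ 0.0454,  0.023 , -0.0253]), 'opening': 0.08524884426781147}
scene {'mtx': array([[448.3402,   0.    , 321.3075],
       [  0.    , 448.3402, 237.1564],
       [  0.    ,   0.    ,   1.    ]]), 'k1': 0.01095738608620965, 'origin': array([1.2724, 0.11  , 1.0625]), 'rotation': array([0.4669, 0.5512, 1.6688])}
side {'mtx': array([[470.7788,   0.    , 319.6083],
       [  0.    , 470.7788, 242.0185],
       [  0.    ,   0.    ,   1.    ]]), 'k1': -0.017493919396322173, 'origin': array([ 0.1692, -0.5806,  0.7752]), 'rotation': array([ 0.7744, -0.2537, -0.6254])}
wrist {'mtx': array([[379.5943,   0.    , 326.7826],
       [  0.    , 379.5943, 241.7273],
       [  0.    ,   0.    ,   1.    ]]), 'k1': -0.05362431743887968, 'tool_from_camera': array([[ 1.    ,  0.0003, -0.0001, -0.0002],
       [ 0.0002, -0.9636, -0.2673, -0.0694],
       [-0.0002,  0.2673, -0.9636, -0.1413],
       [ 0.    ,  0.    ,  0.    ,  1.    ]])}
```

View pics/scene0.png

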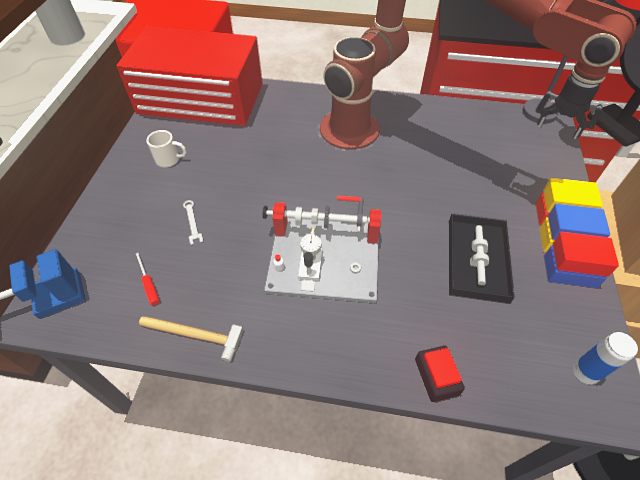

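View pics/side0.png

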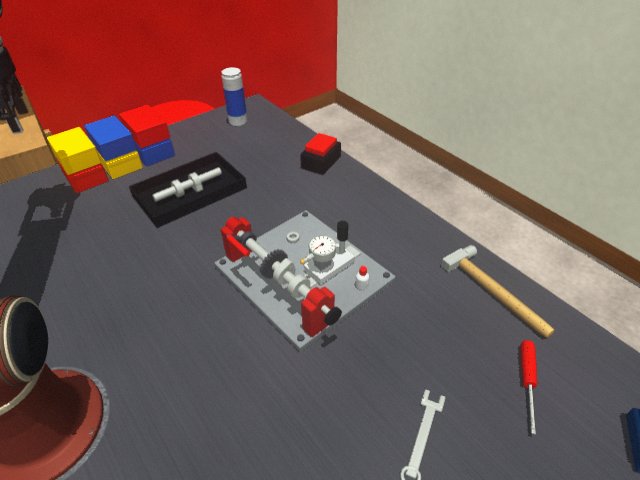

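View pics/wrist0.png

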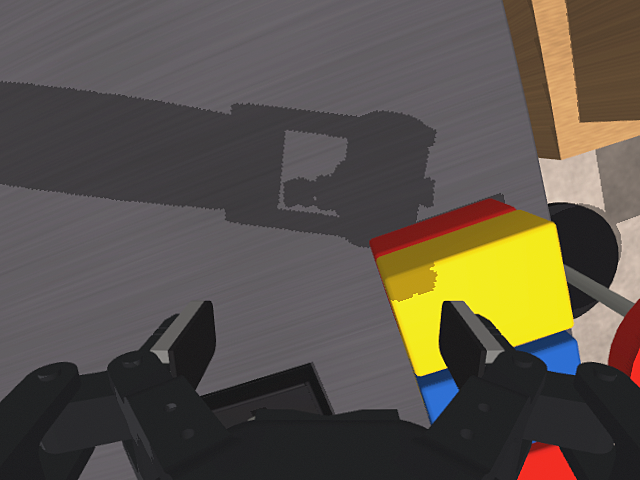

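The scene view shows the fixture around (320,250): the crank pin is red at (348,199), the knob black at (308,260) and the posts at (280,220) and (374,226). The side view shows the gauge dial at (322,245) and the knob at (343,232). I'll zoom in.

```bash
python3 - <<'E'
import cv2
a=cv2.imread("pics/scene0.png")[185:310,250:400];cv2.imwrite("pics/sc_z.png",cv2.resize(a,None,fx=5,fy=4.8,interpolation=cv2.INTER_CUBIC)[:600,:800])
a=cv2.imread("pics/side0.png")[200:355,205:405];cv2.imwrite("pics/si_z.png",cv2.resize(a,None,fx=3.87,fy=3.87,interpolation=cv2.INTER_CUBIC)[:600,:800])
E
cat > h.py <<'E'
from station import ctrl,get_image,calibration
import cv2,numpy as np
from scipy.spatial.transform import Rotation as R
from scipy.optimize import brentq
np.set_printoptions(precision=4,suppress=True)
def cam(n,obs=None):
    c=calibration(n)
    if n=="wrist":
        T=np.eye(4);T[:3,:3]=R.from_rotvec(obs['tool_rot']).as_matrix();T[:3,3]=obs['tool_pos']
        T=T@np.array(c['tool_from_camera']);return c,T[:3,3],T[:3,:3]
    return c,np.array(c['origin']),R.from_rotvec(c['rotation']).as_matrix()
def ray(n,uv,obs=None):
    c,o,M=cam(n,obs);k=c['mtx'];d=np.array([(uv[0]-k[0,2])/k[0,0],(uv[1]-k[1,2])/k[1,1]])
    rd=np.linalg.norm(d);r=rd
    for _ in range(20): r=rd/(1+c['k1']*r*r)
    s=d/(1+c['k1']*r*r)
    return o,M@np.array([s[0],-s[1],-1])
def onz(n,uv,z,obs=None):
    o,d=ray(n,uv,obs);return o+d*(z-o[2])/d[2]
def proj(n,p,obs=None):
    c,o,M=cam(n,obs);q=M.T@(np.array(p)-o);s=np.array([q[0],-q[1]])/-q[2]
    s=s*(1+c['k1']*(s@s));return c['mtx'][:2,:2]@s+c['mtx'][:2,2]
def tri(a,b):
    A=np.zeros((3,3));v=np.zeros(3);rs=[]
    for o,d in(a,b):
        d=d/np.linalg.norm(d);P=np.eye(3)-np.outer(d,d);A+=P;v+=P@o;rs.append((o,P))
    x=np.linalg.solve(A,v);return x,[np.linalg.norm(P@(x-o)) for o,P in rs]
E
```

```text
(no output)
```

View pics/sc_z.png

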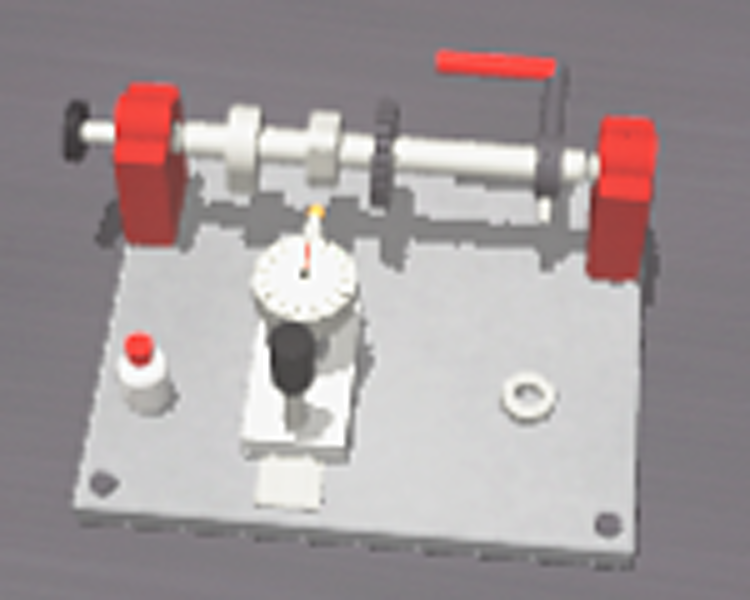

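View pics/si_z.png

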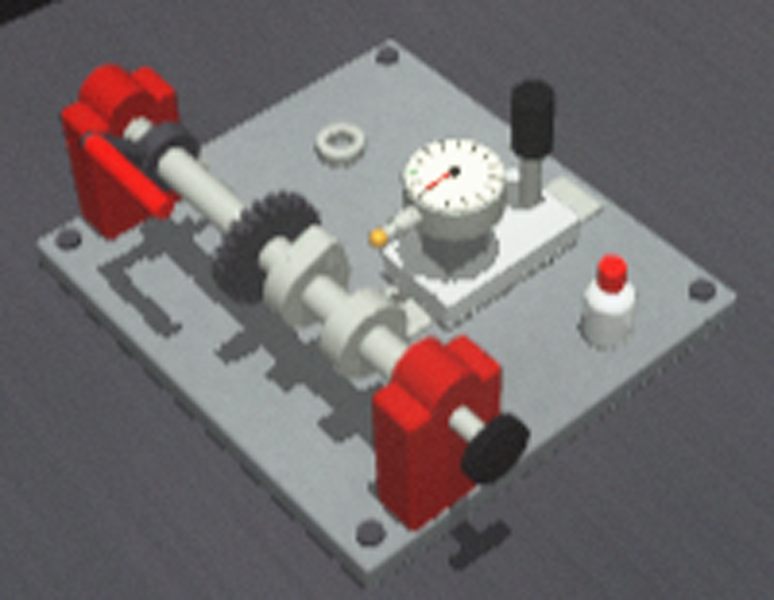

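```bash
python3 - <<'E'
from h import *
S=lambda x,y:(205+x/3.87,200+y/3.87)
C=lambda x,y:(250+x/5,185+y/4.8)
F=[(210,185,S(390,40),"side"),(210,-115,S(735,295),"side"),(-60,-115,S(368,572),"side"),(-60,185,S(40,243),"side"),(210,-115,C(78,508),"scene"),(210,185,C(635,550),"scene")]
A=np.array([f[:2] for f in F])/1000.;W=np.array([onz(f[3],f[2],.02)[:2] for f in F])
print(W)
ca,cw=A.mean(0),W.mean(0);a=A-ca;w=W-cw
th=np.arctan2((a[:,0]*w[:,1]-a[:,1]*w[:,0]).sum(),(a*w).sum())
Rm=np.array([[np.cos(th),-np.sin(th)],[np.sin(th),np.cos(th)]]);t=cw-Rm@ca
print("th",th,"t",t,"res mm",(A@Rm.T+t-W)*1000)
fx=lambda p:np.r_[Rm.T@(np.array(p[:2])-t),p[2]]
for nm,s,c in[("pin free end",S(160,207),C(440,62)),("pin arm end",S(92,143),C(553,68)),("knob top",S(533,90),C(292,332)),("tip",S(377,238),C(316,211)),("dial c",S(455,173),C(304,273)),("oiler cap",S(611,262),C(139,337))]:
    p,r=tri(ray("side",s),ray("scene",c));print(nm,p,"fix",fx(p)*1000,"res",np.array(r)*1000)
np.savez("fix.npz",R=Rm,t=t,th=th)
E
```

```text
[[ 0.6809  0.1511]
 [ 0.7012 -0.1425]
 [ 0.4363 -0.162 ]
 [ 0.4174  0.1313]
 [ 0.7097 -0.1335]
 [ 0.6877  0.1609]]
th 0.07838500954046237 t [ 0.4886 -0.0434] res mm [[ 2.6106  6.361 ]
 [ 5.7881  0.8556]
 [ 1.5357 -0.7022]
 [-3.0613  5.0422]
 [-2.6857 -8.1017]
 [-4.1875 -3.4548]]
pin free end [0.4434 0.0196 0.1224] fix [-40.1004  66.3889 122.3873] res [0.2114 0.2114]
pin arm end [0.4393 0.0819 0.1233] fix [-39.3333 128.7987 123.3108] res [0.9169 0.9169]
knob top [ 0.6456 -0.0285  0.1236] fix [157.6499   2.5459 123.6358] res [1.5638 1.5638]
tip [ 0.5356 -0.0358  0.0861] fix [47.4398  3.9467 86.0677] res [1.1627 1.1627]
dial c [ 0.5891 -0.0329  0.099 ] fix [101.0618   2.6342  98.9502] res [1.4718 1.4718]
oiler cap [ 0.6283 -0.1156  0.0734] fix [133.5776 -82.868   73.4156] res [1.2668 1.2668]
```

Emit:
{"name": "jog_arm", "arguments": {"deltas": [[[0,0,-24.3],[-0.474,0.543,-0.07],0.06],[[0,0,-24.3],[-0.474,0.543,-0.07],0.06],[[0,0,-24.3],[-0.474,0.543,-0.07],0.06],[[0,0,-24.3],[-0.474,0.543,-0.07],0.06],[[0,0,-24.3],[-0.474,0.543,-0.07],0.06],[[0,0,-24.3],[-0.474,0.543,-0.07],0.06],[[0,0,-24.3],[-0.474,0.543,-0.07],0.06],[[0,0,-24.3],[-0.474,0.543,-0.07],0.06],[[0,0,-24.3],[-0.474,0.543,-0.07],0.06],[[0,0,-24.3],[-0.474,0.543,-0.07],0.06],[[0,0,-24.3],[-0.474,0.543,-0.07],0.06],[[0,0,-24.3],[-0.474,0.543,-0.07],0.06]]}}

```text
t: 1.15
tool_pos: [0.4525, 0.1539, 0.2795]
tool_rot: [2.132, 2.308, 0.001]
contact_force: [0.6, 0.3, -0.7]
opening: 0.0598
```

Emit:
{"name": "jog_arm", "arguments": {"deltas": [[[0,0,0],[-0.202,0.092,-0.02],0.06],[[0,0,0],[-0.202,0.092,-0.02],0.06],[[0,0,0],[-0.202,0.092,-0.02],0.06],[[0,0,0],[-0.202,0.092,-0.02],0.06],[[0,0,0],[-0.202,0.092,-0.02],0.06],[[0,0,0],[-0.202,0.092,-0.02],0.06],[[0,0,0],[-0.202,0.092,-0.02],0.06],[[0,0,0],[-0.202,0.092,-0.02],0.06]]}}

```text
t: 1.82
tool_pos: [0.5597, -0.0383, 0.2988]
tool_rot: [-2.132, -2.305, 0.0]
contact_force: [0.3, 0.6, -0.1]
opening: 0.0597
```

```bash
python3 - <<'E'
from h import *
o=ctrl.get_obs();im=get_image("wrist");print(o['t'],o['tool_pos'],o['tool_rot'],o['q'])
np.savez("o1.npz",**o);cv2.imwrite("pics/w1.png",im[:,:,::-1])
E
```

```text
1.8167 [ 0.5597 -0.0383  0.2988] [-2.1319 -2.3051  0.0004] [-0.2014 -0.1301  1.6794  0.0007  1.5939 -1.8502]
```

View pics/w1.png

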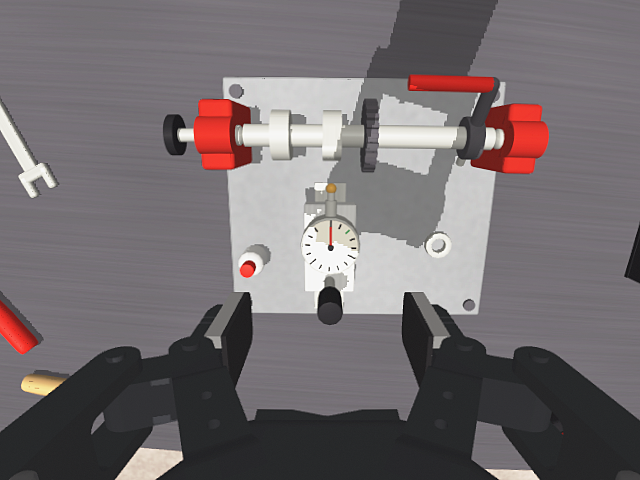

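```bash
python3 - <<'E'
from h import *
o=dict(np.load("o1.npz"))
F=[(-60,-115,(223,78)),(-60,185,(505,82)),(210,185,(479,314))]
F=[(-60,-115,(223,78)),(-60,185,(505,82)),(210,185,(479,314)),(210,-115,(236,311))]
A=np.array([f[:2] for f in F])/1000.;W=np.array([onz("wrist",f[2],.02,o)[:2] for f in F]);print(W)
ca,cw=A.mean(0),W.mean(0);a=A-ca;w=W-cw
th=np.arctan2((a[:,0]*w[:,1]-a[:,1]*w[:,0]).sum(),(a*w).sum())
Rm=np.array([[np.cos(th),-np.sin(th)],[np.sin(th),np.cos(th)]]);t=cw-Rm@ca
print("th",th,"t",t,"res mm",(A@Rm.T+t-W)*1000)
fx=lambda p:np.r_[Rm.T@(np.array(p[:2])-t),p[2]]
for nm,uv,z in[("pin free",(410,82),.126),("pin end",(495,85),.126),("knobtop",(330,298),.125),("tip",(331,187),.09),("dial",(331,247),.101),("shaft L",(258,135),.09),("shaft R",(440,136),.09),("collar",(438,245),.03),("oilcap",(248,269),.075)]:
    p=onz("wrist",uv,z,o);print(nm,p,"fix",fx(p)*1000)
S=lambda x,y:(205+x/3.87,200+y/3.87)
C=lambda x,y:(250+x/5,185+y/4.8)
for nm,u,n2,v in[("pin free",(410,82),"side",S(160,207)),("pin free",(410,82),"scene",C(440,62)),("knob","","","")][:2]:
    p,r=tri(ray("wrist",u,o),ray(n2,v));print(nm,p,fx(p)*1000,r)
E
```

```text
[[ 0.4387 -0.1551]
 [ 0.4183  0.1393]
 [ 0.6836  0.1595]
 [ 0.7019 -0.137 ]]
th 0.06850123576658035 t [ 0.4882 -0.0384] res mm [[-2.5032 -2.1593]
 [-2.6518  2.8077]
 [ 1.4828  1.0856]
 [ 3.6721 -1.734 ]]
pin free [0.4436 0.0183 0.126 ] fix [-40.5882  59.5926 126.    ]
pin end [0.4396 0.0856 0.126 ] fix [-39.999  127.0041 126.    ]
knobtop [ 0.6296 -0.0292  0.125 ] fix [141.6405  -0.5633 125.    ]
tip [ 0.5346 -0.0356  0.09  ] fix [46.5023 -0.4114 90.    ]
dial [ 0.5888 -0.0314  0.101 ] fix [100.8584   0.1193 101.    ]
shaft L [ 0.4933 -0.1043  0.09  ] fix [  0.5425 -66.1389  90.    ]
shaft R [0.4812 0.0581 0.09  ] fix [-0.3939 96.7705 90.    ]
collar [0.5977 0.0915 0.03  ] fix [118.1084 122.0484  30.    ]
oilcap [ 0.6262 -0.113   0.075 ] fix [132.5717 -83.8774  75.    ]
pin free [0.4432 0.0189 0.123 ] [-40.9682  60.1826 123.022 ] [np.float64(3.41528588695235e-05), np.float64(3.4152858869462307e-05)]
pin free [0.4429 0.0194 0.1218] [-41.2732  60.786  121.7697] [np.float64(0.00033000219832800645), np.float64(0.0003300021983280364)]
```

Emit:
{"name": "jog_arm", "arguments": {"deltas": [[[0,0,0.5],[0.004,0.088,0.0],0.06],[[0,0,0.5],[0.004,0.088,0.02],0.06],[[0,0,0.5],[0.004,0.088,0.06],0.06],[[0,0,0.5],[0.004,0.088,0.09],0.06],[[0,0,0.5],[0.004,0.088,0.12],0.06],[[0,0,0.5],[0.004,0.088,0.15],0.06],[[0,0,0.5],[0.004,0.088,0.15],0.06]]}}

```text
t: 2.45
tool_pos: [0.6419, -0.0243, 0.141]
tool_rot: [-2.131, -2.293, 0.012]
contact_force: [-1.0, 0.5, -1.1]
opening: 0.0604
```

```bash
python3 - <<'E'
from h import *
o=ctrl.get_obs();im=get_image("wrist");print(o['t'],o['tool_pos'],o['tool_rot'],o['q'])
np.savez("o2.npz",**o);cv2.imwrite("pics/w2.png",im[:,:,::-1])
E
```

```text
2.45 [ 0.6419 -0.0243  0.141 ] [-2.1306 -2.2926  0.0119] [-0.1537  0.1702  1.6403  0.0003  1.3452 -1.7978]
```

View pics/w2.png

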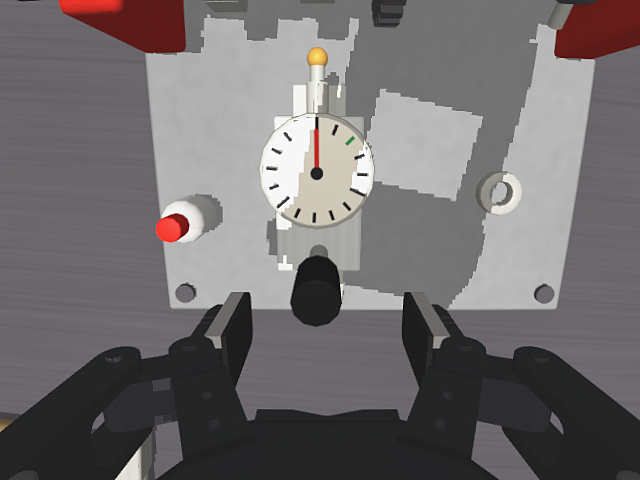

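```bash
python3 - <<'E'
from h import *
o=dict(np.load("o2.npz"))
t=np.array([.4882,-.0384]);th=.07;Rm=np.array([[np.cos(th),-np.sin(th)],[np.sin(th),np.cos(th)]])
for nm,uv,z in[("knob",(316,301),.125),("dial",(317,173),.101),("tip",(317,57),.09)]:
    p=onz("wrist",uv,z,o);print(nm,p,(Rm.T@(p[:2]-t))*1000)
o=ctrl.get_obs();print(o['tool_pos'],o['tool_rot'])
E
```

```text
knob [ 0.644  -0.0284  0.125 ] [156.1282  -0.945 ]
dial [ 0.5891 -0.0321  0.101 ] [101.1344  -0.8101]
tip [ 0.5357 -0.036   0.09  ] [47.5867 -0.9041]
[ 0.6438 -0.0248  0.1449] [-2.1337 -2.2954  0.0076]
```

Emit:
{"name": "jog_arm", "arguments": {"deltas": [[[0,0,0],[-0.001,-0.002,0.03],0.06],[[0,0,0],[-0.001,-0.002,0.062],0.06],[[0,0,0],[-0.001,-0.002,0.062],0.06],[[0,0,0],[-0.001,-0.002,0.062],0.06],[[0,0,0],[-0.001,-0.002,0.062],0.06]]}}

```text
t: 2.92
tool_pos: [0.647, -0.0281, 0.0908]
tool_rot: [2.138, 2.297, 0.004]
contact_force: [-0.6, -0.1, 1.0]
opening: 0.0599
```

Emit:
{"name": "jog_arm", "arguments": {"deltas": [[[0,0,0],[0,0,0],0.01],[[0,0,0],[0,0,0],0.01],[[0,0,0],[0,0,0],0.01],[[0,0,0],[0,0,0],0.01],[[0,0,0],[0,0,0],0.01],[[0,0,0],[0,0,0],0.01],[[0,0,0],[0,0,0],0.01],[[0,0,0],[0,0,0],0.01]], "squeeze": 40}}

```text
t: 3.58
tool_pos: [0.6467, -0.029, 0.0898]
tool_rot: [2.14, 2.296, 0.002]
contact_force: [-0.9, -1.6, 6.1]
opening: 0.0228
```

```bash
python3 - <<'E'
from h import *
o=ctrl.get_obs();im=get_image("wrist");print(o['t'],o['tool_pos'],o['tool_rot'],o['contact_force'],o['opening'])
np.savez("o3.npz",**o);cv2.imwrite("pics/w3.png",im[:,:,::-1])
E
```

```text
3.5833 [ 0.6467 -0.029   0.0898] [2.1395 2.2962 0.0018] [-0.9431 -1.554   6.0744] 0.0227623198842715
```

View pics/w3.png

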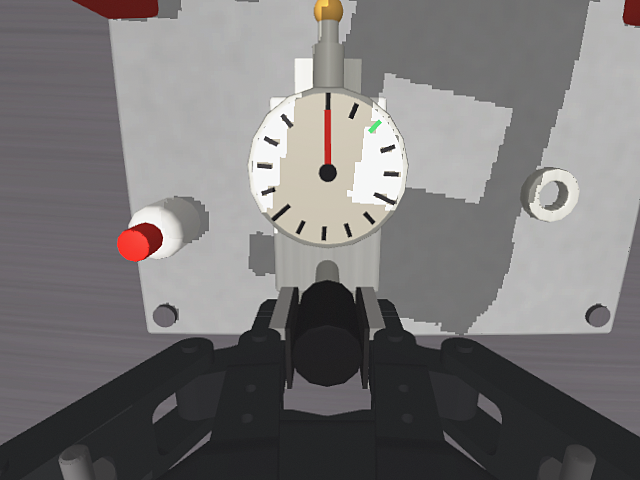

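Emit:
{"name": "jog_arm", "arguments": {"deltas": [[[0,0,0],[0,-0.004,0],0.01],[[0,0,0],[0,-0.008,0],0.01],[[0,0,0],[0,-0.012,0],0.01],[[0,0,0],[0,-0.016,0],0.01],[[0,0,0],[0,-0.02,0],0.01],[[0,0,0],[0,-0.023,0],0.01],[[0,0,0],[0,-0.023,0],0.01],[[0,0,0],[0,-0.023,0],0.01]]}}

```text
t: 4.3
tool_pos: [0.625, -0.0305, 0.0898]
tool_rot: [2.138, 2.294, 0.006]
contact_force: [4.9, 0.1, 3.9]
opening: 0.0227
```

```bash
cat > dial.py <<'E'
from h import *
import sys
n=sys.argv[1]
o=ctrl.get_obs();im=get_image("wrist");print(o['t'],o['tool_pos'],o['contact_force'],o['opening'])
cv2.imwrite(f"pics/{n}.png",im[:,:,::-1])
E
python3 dial.py w4
```

```text
4.3 [ 0.625  -0.0305  0.0898] [4.927  0.133  3.9354] 0.022714609142807086
```

View pics/w4.png

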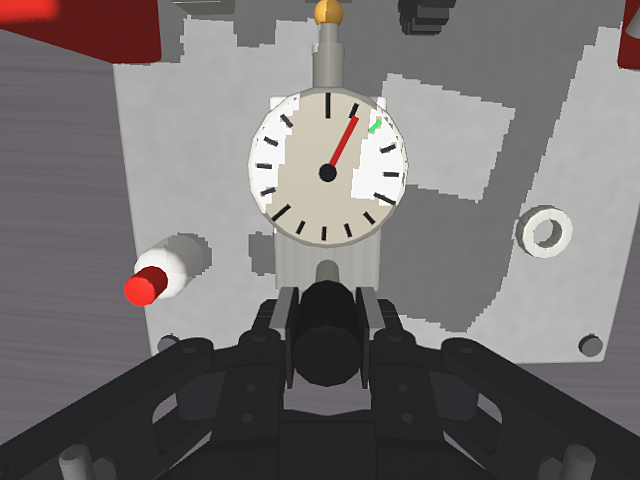

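The needle points to (356,117) from its pivot at (327,173), about 0.48 rad or 1.2 mm of travel. It needs about 0.8 mm more.

Emit:
{"name": "jog_arm", "arguments": {"deltas": [[[0,0,0],[0,-0.0005,0],0.01],[[0,0,0],[0,-0.0009,0],0.01],[[0,0,0],[0,-0.0009,0],0.01],[[0,0,0],[0,-0.0009,0],0.01],[[0,0,0],[0,-0.0009,0],0.01]]}}

```text
t: 4.77
tool_pos: [0.6247, -0.0305, 0.0899]
tool_rot: [2.137, 2.293, 0.008]
contact_force: [7.6, -0.8, 4.0]
opening: 0.0229
```

```bash
python3 dial.py w5
```

```text
4.7667 [ 0.6247 -0.0305  0.0899] [ 7.6125 -0.7843  4.0034] 0.02292033162204035
```

View pics/w5.png

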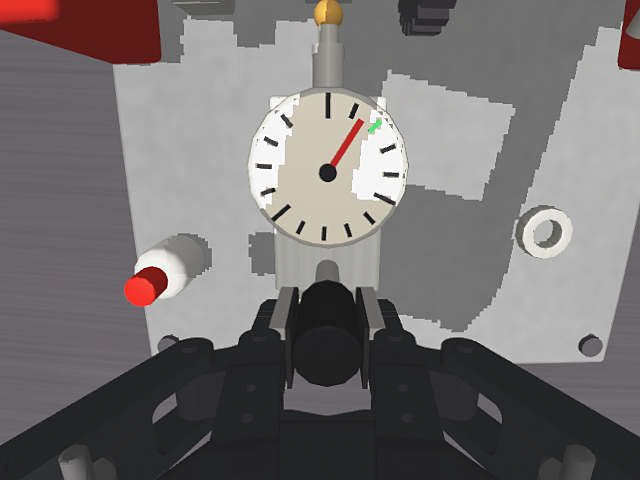

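Emit:
{"name": "jog_arm", "arguments": {"deltas": [[[0,0,0],[0,-0.0004,0],0.01],[[0,0,0],[0,-0.0008,0],0.01],[[0,0,0],[0,-0.0008,0],0.01],[[0,0,0],[0,-0.0008,0],0.01],[[0,0,0],[0,-0.0008,0],0.01]]}}

```text
t: 5.23
tool_pos: [0.624, -0.0306, 0.0899]
tool_rot: [2.137, 2.293, 0.008]
contact_force: [7.7, -0.7, 2.4]
opening: 0.0228
```

```bash
python3 dial.py w6
```

```text
5.2333 [ 0.624  -0.0306  0.0899] [ 7.6641 -0.7137  2.3764] 0.022806997250412363
```

View pics/w6.png

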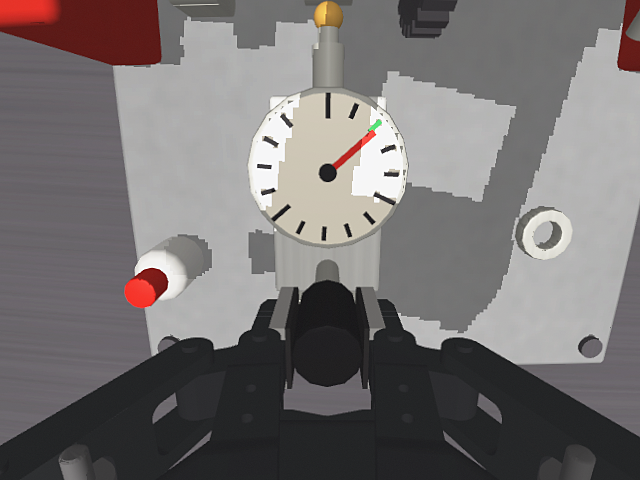

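The needle is at (373,132), about 0.84 rad, so it sits on the green mark at about 2.1 mm. I'll release.

Emit:
{"name": "jog_arm", "arguments": {"deltas": [[[0,0,0],[0,0,0],0.06],[[0,0,0],[0,0,0],0.06],[[0,0,0],[0,0,0],0.06],[[0,0,0],[0,0,0],0.06],[[0,0,0],[0,0,0],0.06]]}}

```text
t: 5.7
tool_pos: [0.62, -0.03, 0.0866]
tool_rot: [-2.141, -2.297, 0.001]
contact_force: [-0.1, 0.1, -0.7]
opening: 0.06
```

```bash
python3 dial.py w7
```

```text
5.7 [ 0.62   -0.03    0.0866] [-0.0872  0.1131 -0.6793] 0.06001553080897159
```

View pics/w7.png

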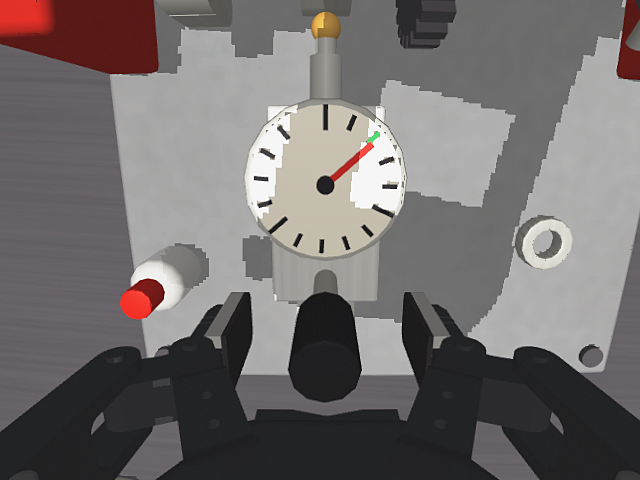

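The needle stays on green after release. Next I'll lift and turn for the crank, with the camera on the gauge side.

Emit:
{"name": "jog_arm", "arguments": {"deltas": [[[0,0,0],[0,0,-0.04],0.06],[[0,0,0],[0,0,-0.08],0.06],[[0,0,0],[0,0,-0.12],0.06],[[0,0,0],[0,0,-0.15],0.06],[[0,0,7],[0.01,-0.02,-0.15],0.06],[[0,0,14],[0.02,-0.04,-0.15],0.06],[[0,0,21],[0.03,-0.06,-0.15],0.06],[[0,0,28],[0.04,-0.08,-0.15],0.06],[[0,0,35],[0.05,-0.1,-0.15],0.06],[[0,0,42],[0.06,-0.12,-0.15],0.06],[[0,0,49],[0.075,-0.145,-0.15],0.06],[[0,0,56],[0.089,-0.173,-0.15],0.06]]}}

```text
t: 6.75
tool_pos: [0.4408, 0.0468, 0.237]
tool_rot: [-2.973, -1.014, 0.001]
contact_force: [0.2, 0.1, 0.7]
opening: 0.0602
```

Emit:
{"name": "jog_arm", "arguments": {"deltas": [[[0,0,7],[0,0,0],0.03],[[0,0,14],[0,0,0],0.03],[[0,0,21],[0,0,0],0.03],[[0,0,28],[0,0,0],0.03],[[0,0,35],[0,0,0],0.03],[[0,0,42],[0,0,0],0.03],[[0,0,49],[0,0,0],0.03],[[0,0,56],[0,0,0],0.03],[[0,0,63],[0,0,0],0.03],[[0,0,70],[0,0,0],0.03],[[0,0,77],[0,0,0],0.03],[[0,0,84],[0,0,0],0.03]]}}

```text
t: 7.75
tool_pos: [0.4416, 0.0465, 0.2372]
tool_rot: [2.889, -1.235, -0.001]
contact_force: [-0.1, -1.3, 0.3]
opening: 0.03
```

```bash
python3 dial.py w8; python3 -c "
from h import *
print(ctrl.get_obs()['q'],ctrl.get_obs()['tool_rot'])"
```

```text
7.75 [0.4416 0.0465 0.2372] [-0.0969 -1.2752  0.2513] 0.030042035648195915
[-0.063  -0.4076  2.0064  0.      1.5432  0.7487] [ 2.8863 -1.2403 -0.0006]
```

View pics/w8.png

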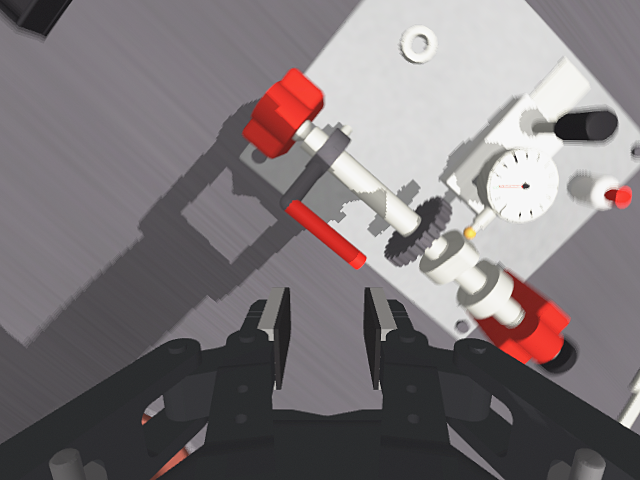

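Emit:
{"name": "jog_arm", "arguments": {"deltas": [[[0,0,7],[0,0,0],0.03],[[0,0,14],[0,0,0],0.03],[[0,0,21],[0,0,0],0.03],[[0,0,28],[0,0,0],0.03],[[0,0,35],[0,0,0],0.03],[[0,0,42],[0,0,0],0.03],[[0,0,49],[0,0,0],0.03],[[0,0,56],[0,0,0],0.03],[[0,0,63],[0,0,0],0.03],[[0,0,70],[0,0,0],0.03],[[0,0,77],[0,0,0],0.03],[[0,0,84],[0,0,0],0.03]]}}

```text
t: 8.8
tool_pos: [0.4417, 0.0465, 0.2372]
tool_rot: [1.324, -2.849, -0.0]
contact_force: [-1.1, -0.2, 0.2]
opening: 0.0297
```

Emit:
{"name": "jog_arm", "arguments": {"deltas": [[[0,0,7],[0,0,0],0.03],[[0,0,14],[0,0,0],0.03],[[0,0,21],[0,0,0],0.03],[[0,0,28],[0,0,0],0.03],[[0,0,35],[0,0,0],0.03],[[0,0,42],[0,0,0],0.03],[[0,0,45.5],[0,0,0],0.03],[[0,0,45.5],[0,0,0],0.03],[[0,0,45.5],[0,0,0],0.03],[[0,0,45.5],[0,0,0],0.03]]}}

```text
t: 9.63
tool_pos: [0.4418, 0.0465, 0.2373]
tool_rot: [0.128, -3.139, -0.0]
contact_force: [0.0, 0.9, -0.0]
opening: 0.0299
```

```bash
python3 dial.py w9; python3 -c "
from h import *
o=ctrl.get_obs();np.savez('o9.npz',**o)
print(o['q'],o['tool_rot'])"
```

```text
9.6333 [0.4418 0.0465 0.2373] [ 0.0418  0.8714 -0.0071] 0.02988231561405401
[-0.063  -0.4074  2.006  -0.      1.543   2.9973] [ 0.1275 -3.1389  0.    ]
```

View pics/w9.png

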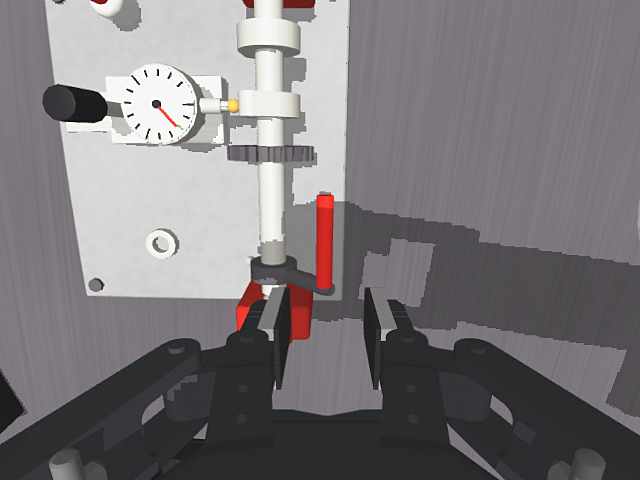

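```bash
python3 - <<'E'
from h import *
o=dict(np.load("o9.npz"))
t=np.array([.4882,-.0384]);th=.07;Rm=np.array([[np.cos(th),-np.sin(th)],[np.sin(th),np.cos(th)]])
o1=dict(np.load("o1.npz"))
for u1,u9 in[((410,82),(325.5,196)),((491,85),(324,287))]:
    p,r=tri(ray("wrist",u1,o1),ray("wrist",u9,o));print(p,(Rm.T@(p[:2]-t))*1000,r)
for uv,z in[((325.5,196),.125),((324,287),.125),((272,180),.09),((272,245),.09)]:
    p=onz("wrist",uv,z,o);print(p,(Rm.T@(p[:2]-t))*1000)
E
```

```text
[0.4437 0.0206 0.1144] [-40.3073  62.0184] [np.float64(0.001205849134954933), np.float64(0.0012058491349549061)]
[0.4387 0.0917 0.1053] [-40.2853 133.2351] [np.float64(0.0002277284887371044), np.float64(0.00022772848873711454)]
[0.4434 0.0179 0.125 ] [-40.7615  59.2634]
[0.4392 0.0833 0.125 ] [-40.3474 124.8745]
[0.4844 0.0143 0.09  ] [-0.0901 52.8118]
[0.4822 0.0654 0.09  ] [  1.2669 104.0126]
```

Emit:
{"name": "jog_arm", "arguments": {"deltas": [[[0,0,0],[0,0,0.03],0.03],[[0,0,0],[0,0,0.06],0.03],[[0,0,0],[0,0,0.09],0.03],[[0,0,0],[0,0,0.11],0.03],[[0,0,0],[0,0,0.123],0.03],[[0,0,0],[0,0,0.123],0.03],[[0,0,0],[0,0,0.123],0.018],[[0,0,0],[0,0,0.123],0.018],[[0,0,0],[0,0,0.123],0.018]], "squeeze": 20}}

```text
t: 10.43
tool_pos: [0.4431, 0.0464, 0.1162]
tool_rot: [-0.125, 3.136, -0.001]
contact_force: [-0.6, -0.2, -0.4]
opening: 0.018
```

```bash
python3 dial.py w10
```

```text
10.4333 [0.4431 0.0464 0.1162] [-0.634  -0.2124 -0.3721] 0.017962997438721387
```

View pics/w10.png

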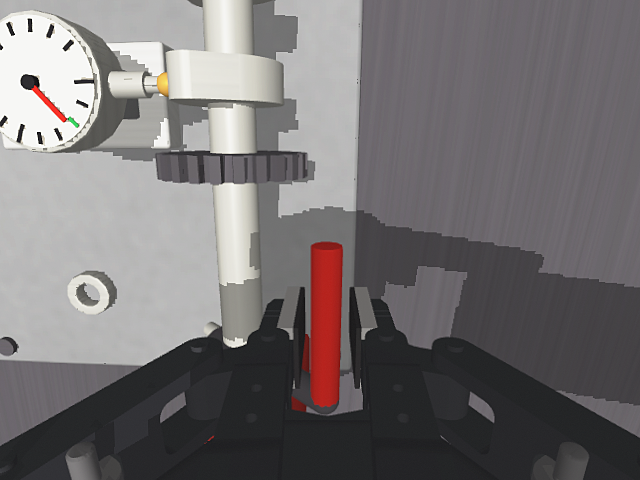

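Emit:
{"name": "jog_arm", "arguments": {"deltas": [[[0,0,0],[-0.005,0,-0.005],0.018],[[0,0,0],[-0.0095,0,-0.0084],0.018],[[0,0,0],[-0.014,0,-0.011],0.018],[[0,0,0],[-0.019,0,-0.0137],0.018],[[0,0,0],[-0.024,0,-0.0155],0.018],[[0,0,0],[-0.0296,0,-0.017],0.018],[[0,0,0],[-0.035,0,-0.0177],0.018],[[0,0,0],[-0.0405,0,-0.018],0.018],[[0,0,0],[-0.0405,0,-0.018],0.018],[[0,0,0],[-0.0405,0,-0.018],0.018]]}}

```text
t: 11.32
tool_pos: [0.4831, 0.0497, 0.1333]
tool_rot: [-0.125, 3.138, -0.0]
contact_force: [-1.4, 0.1, 0.6]
opening: 0.0181
```

```bash
python3 dial.py w11
```

```text
11.3167 [0.4831 0.0497 0.1333] [-1.3889  0.106   0.5798] 0.01806941256389145
```

View pics/w11.png

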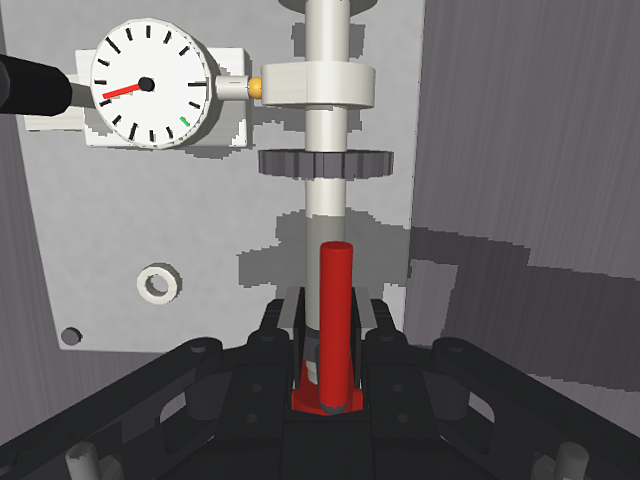

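The needle is at (104,96) from its pivot at (146,84), about 2.86 rad or 7.15 mm, and rising. The peak should be about 10.1 mm, roughly 0.3 rad further.

Emit:
{"name": "jog_arm", "arguments": {"deltas": [[[0,0,0],[-0.003,0,0],0.018],[[0,0,0],[-0.006,0,0.0003],0.018],[[0,0,0],[-0.009,0,0.0007],0.018],[[0,0,0],[-0.0115,0,0.0012],0.018],[[0,0,0],[-0.0135,0,0.0017],0.018],[[0,0,0],[-0.0135,0,0.0017],0.018],[[0,0,0],[-0.0135,0,0.0017],0.018]]}}

```text
t: 11.95
tool_pos: [0.496, 0.0507, 0.1306]
tool_rot: [-0.125, 3.138, 0.0]
contact_force: [-0.4, 0.4, 0.8]
opening: 0.018
```

```bash
python3 dial.py w12
```

```text
11.95 [0.496  0.0507 0.1306] [-0.4444  0.4081  0.8137] 0.01798650383552962
```

View pics/w12.png

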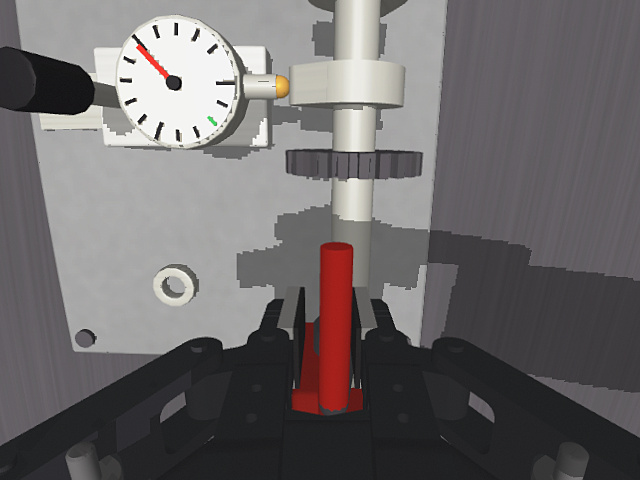

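Emit:
{"name": "jog_arm", "arguments": {"deltas": [[[0,0,0],[-0.0015,0,0.0004],0.018],[[0,0,0],[-0.003,0,0.0008],0.018],[[0,0,0],[-0.004,0,0.001],0.018],[[0,0,0],[-0.004,0,0.001],0.018],[[0,0,0],[-0.004,0,0.001],0.018]]}}

```text
t: 12.42
tool_pos: [0.5, 0.0511, 0.1296]
tool_rot: [-0.125, 3.139, 0.0]
contact_force: [-1.4, 0.0, 0.8]
opening: 0.0182
```

```bash
python3 dial.py w13; cat > nd.py <<'E'
import cv2,numpy as np,sys
for n,(cx,cy) in(("w11",(146,84)),("w12",(174,83)),("w13",(int(sys.argv[1]),int(sys.argv[2])))) if len(sys.argv)<4 else ((sys.argv[3],(int(sys.argv[1]),int(sys.argv[2]))),):
    im=cv2.imread(f"pics/{n}.png").astype(int);b,g,r=im[...,0],im[...,1],im[...,2]
    yy,xx=np.indices(r.shape);rr=np.hypot(xx-cx,yy-cy)
    m=(r-np.maximum(g,b)>70)&(rr<50);p=np.c_[xx[m],yy[m]].astype(float)
    k=(im.max(2)<70)&(rr<9);c=np.array([xx[k].mean(),yy[k].mean()])
    d=p.mean(0)-c;vx,vy=cv2.fitLine(p.astype(np.float32),cv2.DIST_L2,0,.01,.01)[:2,0]
    if vx*d[0]+vy*d[1]<0:vx,vy=-vx,-vy
    gm=(g-np.maximum(r,b)>40)&(rr<70);q=np.array([xx[gm].mean(),yy[gm].mean()])-c
    print(n,"c",c,"mm by centroid",np.arctan2(d[1],d[0])%6.2832/.4,"by line",np.arctan2(vy,vx)%6.2832/.4,"green",np.arctan2(q[1],q[0])/.4)
E
python3 nd.py 182 83
```

```text
12.4167 [0.5    0.0511 0.1296] [-1.4281  0.0381  0.8397] 0.018153902628099336
w11 c [146.02808989  83.98314607] mm by centroid 7.184411672601971 by line 7.1383524 green 1.9316571538389549
w12 c [173.45810056  82.43575419] mm by centroid 9.829811580426542 by line 9.886469 green 1.960949593851832
w13 c [181.4566474   81.83236994] mm by centroid 9.957290408498627 by line 9.981694 green 1.9550376508299174
```

View pics/w13.png

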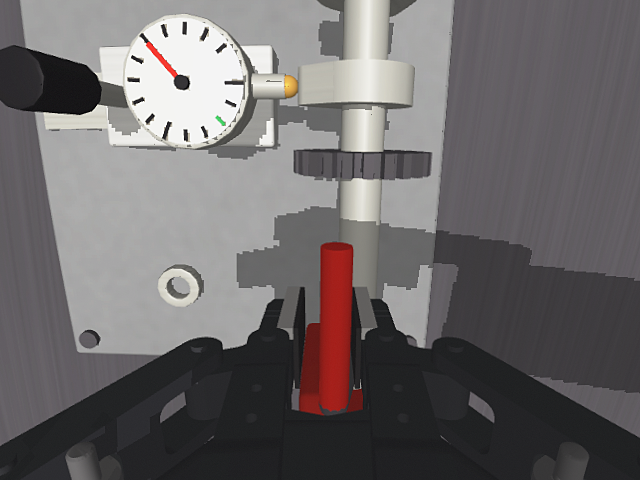

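Emit:
{"name": "jog_arm", "arguments": {"deltas": [[[0,0,0],[-0.0015,0,0.0005],0.018],[[0,0,0],[-0.003,0,0.001],0.018],[[0,0,0],[-0.004,0,0.0013],0.018],[[0,0,0],[-0.004,0,0.0013],0.018],[[0,0,0],[-0.004,0,0.0013],0.018]]}}

```text
t: 12.88
tool_pos: [0.504, 0.0514, 0.1283]
tool_rot: [-0.125, 3.138, 0.0]
contact_force: [-1.1, 0.1, 0.4]
opening: 0.0179
```

```bash
python3 dial.py w14; python3 nd.py 189 82 w14
```

```text
12.8833 [0.504  0.0514 0.1283] [-1.1411  0.1173  0.4074] 0.017851901738225807
w14 c [189.75409836  81.19125683] mm by centroid 9.790063363062004 by line 9.809074 green 1.965517401311071
```

The peak (9.96 mm) was at the previous position and has just been passed (now 9.79). I'll go back 4 mm of pin travel plus the 6 mm of play between the fingers.

Emit:
{"name": "jog_arm", "arguments": {"deltas": [[[0,0,0],[0.003,0,-0.0003],0.018],[[0,0,0],[0.006,0,-0.0006],0.018],[[0,0,0],[0.008,0,-0.001],0.018],[[0,0,0],[0.0095,0,-0.001],0.018],[[0,0,0],[0.0095,0,-0.001],0.018],[[0,0,0],[0.0095,0,-0.001],0.018]]}}

```text
t: 13.43
tool_pos: [0.4948, 0.0507, 0.1302]
tool_rot: [-0.124, 3.137, 0.0]
contact_force: [2.4, 0.1, 2.2]
opening: 0.0182
```

```bash
python3 dial.py w15; python3 nd.py 174 82 w15
```

```text
13.4333 [0.4948 0.0507 0.1302] [2.3518 0.054  2.2086] 0.01816444717848651
w15 c [171.53642384  82.52980132] mm by centroid 9.844277521636647 by line 9.950489 green 1.9872287367659238
```

View pics/w15.png

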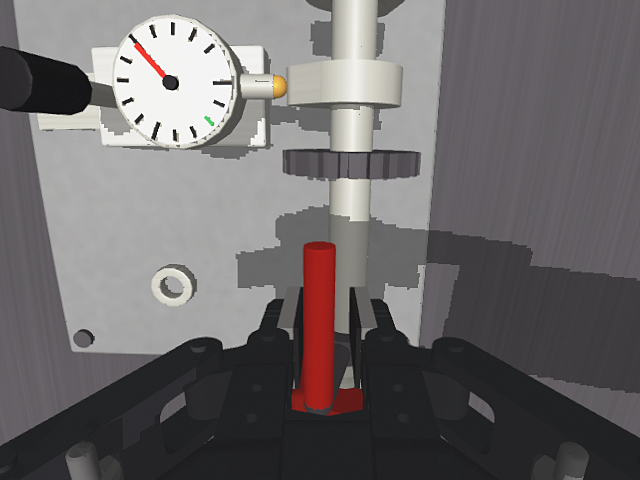

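Back near the peak (about 9.9 mm), with the pin against the gauge-side finger. I'll open, back off and lift clear.

Emit:
{"name": "jog_arm", "arguments": {"deltas": [[[0,0,0],[-0.002,0,0],0.035],[[0,0,0],[-0.003,0,0],0.035],[[0,0,0],[-0.003,0,0],0.035],[[0,0,0],[-0.003,0,0],0.035],[[0,0,0],[-0.003,0,-0.03],0.035],[[0,0,0],[-0.003,0,-0.06],0.035],[[0,0,0],[-0.003,0,-0.09],0.035],[[0,0,0],[-0.003,0,-0.1],0.035],[[0,0,0],[-0.003,0,-0.1],0.035],[[0,0,0],[-0.003,0,-0.1],0.035],[[0,0,0],[-0.003,0,-0.1],0.035]]}}

```text
t: 14.4
tool_pos: [0.4961, 0.0509, 0.227]
tool_rot: [0.124, -3.135, -0.0]
contact_force: [1.1, 0.4, -0.1]
opening: 0.0349
```

```bash
python3 dial.py w16;python3 - <<'E'
import cv2
a=cv2.imread("pics/w16.png")[20:180,120:320];cv2.imwrite("pics/w16z.png",cv2.resize(a,None,fx=3.7,fy=3.7,interpolation=cv2.INTER_CUBIC))
E
```

```text
14.4 [0.4961 0.0509 0.227 ] [ 1.0933  0.4276 -0.0676] 0.03487142252832359
```

View pics/w16.png

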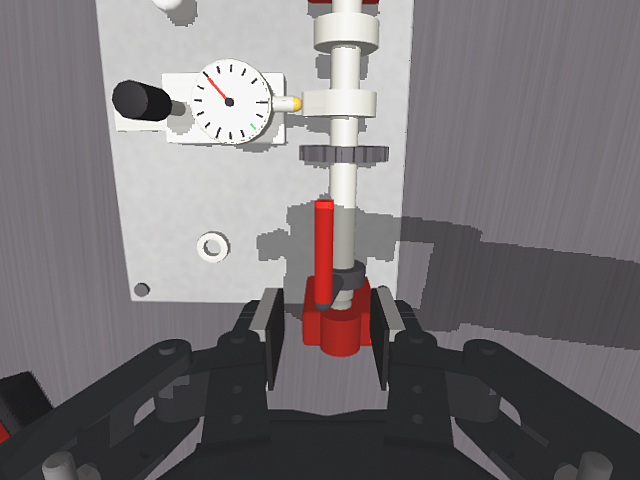

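View pics/w16z.png

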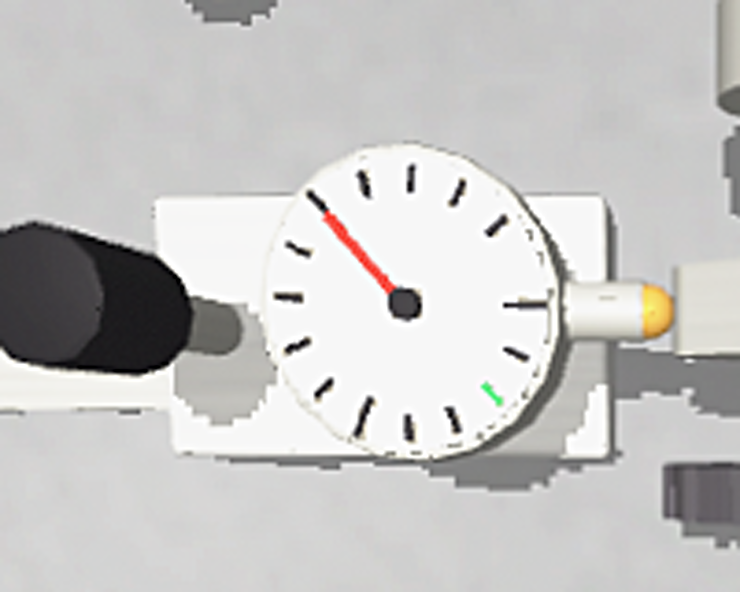

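The needle stands at the 10 mm mark, the gripper is clear and nothing else has been moved. I'll hand the job in.

```bash
python3 nd.py 229 101 w16; python3 -c "
from station import job
print(job.finish_job())"
```

```text
w16 c [229.22222222 102.03703704] mm by centroid 9.95471524637923 by line 9.961313 green 1.9906851381371684
the job is handed in; nothing more can be done
None
```

The gauge is preloaded on the round back of the cam, and the camshaft is left standing at its peak reading. The job was handed in at about 14.5 s of the 67 s allowed; it reported no verdict.

- **Preload:** I gripped the black knob and slid the gauge about 22–23 mm until the needle was on the green mark. It read about 2.1 mm and stayed there after I released the knob.
- **Finding the peak:** I turned the crank with the fingers loosely either side of the pin. Successive readings were 7.2, 9.83, 9.96 and 9.79 mm, so the peak was just passed. I then went back to it.
- **Last check:** With the gripper lifted clear, the needle read 9.95–9.96 mm, matching the highest reading. That is about 8 mm of lift over the preload.
- **Forces and other parts:** The largest force the wrist reported was about 8 N, while pushing the gauge, and 2–3 N when turning the crank. I never touched the collar, oil bottle, spare camshaft or spanner.
- **Disagreements:** The scene and side views put the plate corners up to about 9 mm apart, so I worked from the wrist camera instead. While the fingers still held the pin, my two ways of reading the needle differed by 0.1 mm (9.84 and 9.95); they agreed in the final picture.

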